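Mount a panel on the narrow sanding rest

TASK

Clear the sanding block off the narrow sloped rest and lay it flat on the green cutting mat, and swing the rest's clamp lever wide open. Then slide the twelve-sided white panel up the sloped plank until it is hard against the stop block, lying flat on the plank and centred across it. Finally swing the clamp lever shut so that its foot bears on the panel, leaving the block on the mat and everything else on the table undisturbed.

Things in the scene. Friction and masses are not known exactly. Their poses are not given: they have to be found in the camera images.
- rest: Sanding rest, fixed. Origin on the table at the middle of the toe, where the plank's upper face meets the table; x runs level up-plank to the stop, y across, z up. Plywood plank 50 mm wide rises at 14 degrees to a stop block (50 wide, 44 long, 62 mm high) whose upright face is at x = 185 mm. On it, between two steel cheeks (tops 96 mm above the table), the clamp lever is hinged.
- seat (a point): Point on the plank's upper face, on its centreline, 136 mm up the slope from the toe: where the middle of the panel's underside comes to lie when the panel is home. Its x axis points up the slope, y across, z square to the plank.
- clamp_hinge (a point): Middle of the clamp lever's hinge axis, which is level and lies across the rest: x = 203 mm, 85 mm above the table, in the frame of the rest.
- clamp_handle (a point): Middle of the end of the lever's flat upright steel handle (26 mm wide, 8 mm thick), 75 mm from the hinge axis. The handle leans 0.22 rad from upright towards the toe at joint value 0, and away from the toe as the lever opens.
- clamp (a joint): Clamp lever angle, rad: 0 is fully down with nothing under it, 1.05 fully open. Opening moves the handle away from the toe and lifts the foot (rubber roll 12 mm thick, 24 mm wide, on a 56 mm arm on the toe side of the hinge). The lever is stiff and stays where it is left; its foot meets the home panel at about 0.22.
- panel: White twelve-sided flat panel, 110 mm across its corners (106 across flats), 14 mm thick, about 160 g, lying on the table before the toe. Origin at the middle of its underside, z up through it.
- block: Sanding block, cork with a wooden back, 68 x 40 x 34 mm, lying lengthwise on the plank. Origin at the middle of its underside, x along its length, z up.
- mat: Green cutting mat with a white grid, fixed to the table, 240 (x) x 160 (y) x 3 mm. Origin at the middle of its underside.
- rule: Bystander: steel rule 200 x 26 x 4 mm lying on the mat; origin at the middle of its underside.
- cup: Bystander: paper cup, 72 mm wide, 85 mm high; origin at the middle of its underside.
- glue: Bystander: white glue bottle, 58 mm wide, 170 mm high; origin at the middle of its underside.
- tin: Bystander: paint tin, 90 mm wide, 110 mm high; origin at the middle of its underside.
- jar: Bystander: clear jar, 64 mm wide, 60 mm high; origin at the middle of its underside.
- brush: Bystander: brush with a dark wooden handle, 190 mm long, lying on the table; origin at its middle.
- offcut: Bystander: wooden offcut 70 x 35 x 15 mm lying beside the plank; origin at the middle of its underside.

How it is judged:
By the outcome, as a careful person would: the job done as asked, in the order asked, and still so for the second after the job is handed in, with the robot touching nothing.
It also fails if it takes over 72 s, if anything falls off the work surface, if the arm or the gripper's body presses on something with over 40 N, if the wrist force passes 120 N, or if a joint passes its speed limit or range.

ROBOT

A 6-joint arm with a two-finger parallel gripper is mounted at the origin on the work surface. World frame = base frame: x ahead of the robot, y to its left, z up, the work surface at z = 0. Lengths are in mm, angles in rad, forces in N, time in s.
With the tool pointing down it reaches from about 350 to 925 mm from the base axis. Payload 6.4 kg.
Tool frame: the origin (TCP) lies at the very end of the fingers, on their centre line; the grasp point (between the pads) lies 19 mm behind it (env.grip_depth is the distance from the TCP to the grasp point, in mm); z points along the fingers, y is the line along which they close (so a half turn about z gives the same grasp; the last joint's range is limited). The gripper opens to 94 mm and grips with 3 to 60 N. Pads are 16 mm wide; open, the fingers measure 119 mm over their backs; the gripper's body (75 mm by 177 mm) begins 78 mm behind the grasp point.
Start: joints at [-1.354, 0.245, 1.558, -0, 1.339, -0.174], TCP at [247.609, -601.002, 205.455] pointing down, gripper open.
Joint ranges: [-3.13, 3.13], [-1.02, 2.26], [0.13, 2.54], [-0.95, 4.09], [0.21, 2.88], [-2.74, 2.74]. Speed limits (rad/s): [2.57, 2.57, 3.14, 3.14, 3.14, 3.14].

INTERFACE

Orientations are given as a rotation vector (axis times angle).
In Python, from plant import env, capture, sign_off gives the robot as it stands.
- The arm moves only by the tool servo_tool, never from a script. Its argument "plan" is a list that holds one entry, the list of rows, each a list of 4 numbers: the shift along the tool's x, y, z scaled (see below), then the turn about the tool's z scaled (see below). A call has 1 to 10 rows; each row is the pose to reach, as a shift and turn from the pose commanded when the call began, along the tool's axes at that moment, turning the shorter way round; what a row does not reach only later rows make up. The controller multiplies each number of a shift by 100 mm and each number of a turn by 2 pi rad. A row lasts 1/8 s, in which the tool goes at most 62.5 mm and 10.7 degrees, less where a joint would pass 70% of its speed; a pose out of reach is approached as far as the arm can. A call with a number of a shift or a turn outside -1 to 1 is refused whole. A call with a gripper value outside its range is refused whole. "jaw" is the opening, from -1 (shut) to 1 (fully open), set as the call begins (left out, the last holds). The fingers move at their own pace and stop on an object; the grip force is fixed at half the most. Time passes only in rows, so rows that repeat a pose let the fingers close. It gives the time, the measured TCP pose, the force, the opening and the grip force at its end, in the units of the state.
- env.state(): the state, without advancing time (a new reading comes with each control period).
- capture(name): name is "side" or "top"; returns a dict with "img" (384x512x3 uint8, blue, green, red), "fx", "fy", "cx", "cy" (pixels), "pose" (4x4, takes a point from camera to world coordinates). Camera axes: x right, y up, looking along -z (the intrinsics and any distortion apply to the point x, -y, -z); pixel columns grow to the right and rows downward; lengths in mm; the calibration is good to about 2 mm. A picture is of the moment at which its call begins. There is no depth.
- sign_off(): hands the job in; it is judged then, once.
The state is a dict: "time": time; "q": joint angles; "joint_vel": joint speeds; "effort": joint torques, N m; "position": TCP position; "orientation": TCP orientation; "force": force on the tool from outside, world axes, zero at the start; "torque": the same for the moment, N m; "opening": finger opening in mm; "grip_force": force on a finger pad.
Only numpy, scipy, OpenCV 4.12 (cv2) and the standard library are available. Lean on these libraries where they do the work, as an engineer would, in place of code of your own. Each camera call takes 0.05 s, during which the arm holds its last target. There are 200 camera calls.

## Working session

There is one attempt and no reset: what is moved stays moved. The work goes in short steps, Python scripts to look and compute and a tool call to move; the robot and the scene stay as the last step left them, time stands still between calls to the robot, and variables do not carry over. Pictures are saved under pics/ and viewed, at most 10 in all, crops included, and the job is handed in when it is done.

Besides the shell and the picture viewer there is one more tool, called after "Emit:" by a JSON object that holds its "method" and its "body". servo_tool: Moves the arm, as the interface text tells. Its arguments: {"type":"object","properties":{"plan":{"type":"array"},"jaw":{"type":"number"}},"required":["plan"]}

```bash
ls; mkdir -p pics
python3 - <<'E'
from plant import env,capture
import cv2,numpy as np
for n in("side","top"):
    c=capture(n);cv2.imwrite(f"pics/{n}0.png",c["img"]);print(n,c["fx"],c["fy"],c["cx"],c["cy"],[k for k in c]);print(np.round(c["pose"],4).tolist())
s=env.state();print(s);print([a for a in dir(env) if a[0]!='_'])
E
```

```text
pics
side 356.03775700953565 356.03775700953565 259.75945046128527 185.8032525800382 ['img', 'fx', 'fy', 'cx', 'cy', 'pose']
[[-0.9063, 0.2253, -0.3577, 305.7187], [-0.4227, -0.4733, 0.7729, 759.8678], [0.0049, 0.8516, 0.5241, 574.3829], [0.0, 0.0, 0.0, 1.0]]
top 375.7606939375027 375.7606939375027 254.92166094463764 190.307589454045 ['img', 'fx', 'fy', 'cx', 'cy', 'pose']
[[-0.0452, 0.9733, -0.2251, 417.9939], [-0.999, -0.0451, 0.0057, 112.6256], [-0.0046, 0.2251, 0.9743, 1007.8027], [0.0, 0.0, 0.0, 1.0]]
{'time': 0.1, 'q': array([-1.35413608e+00,  2.45735156e-01,  1.55884122e+00,  6.57647858e-06,
        1.33868651e+00, -1.74111566e-01]), 'joint_vel': array([-0.00168745, -0.00089313, -0.00311667,  0.00035511,  0.00058057,
       -0.00146246]), 'effort': array([ 8.81997003e-04, -4.16915524e+01, -3.15525770e+01,  6.86804345e-02,
        3.09779285e-02, -5.34059734e-05]), 'position': array([ 247.47394833, -600.48810286,  204.48871022]), 'orientation': array([-3.08017925e+00, -6.09598308e-01,  4.57377421e-05]), 'force': array([ 0.06799782, -0.05006653,  0.32331057]), 'torque': array([ 0.02335823,  0.00685557, -0.0434752 ]), 'grip_force': 0.0, 'opening': 94.22053970183536}
['Unreachable', 'grip_depth', 'state']
```

View pics/top0.png

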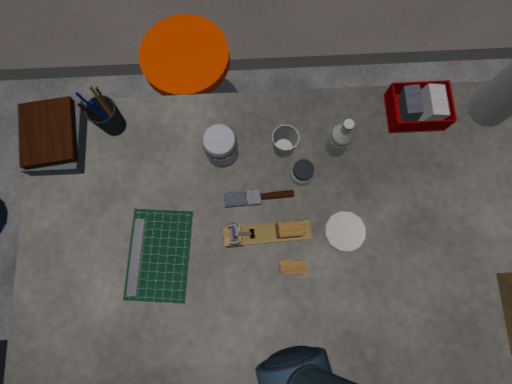

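View pics/side0.png

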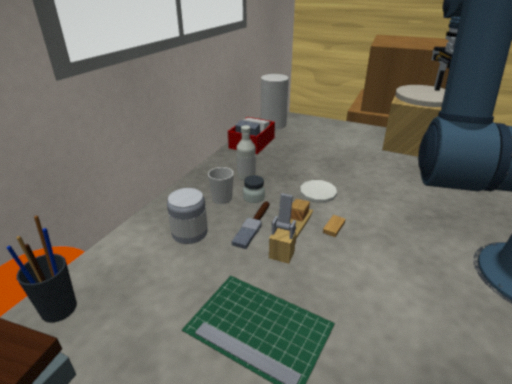

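The top view shows the rest from its toe at about (312,230) to its stop at (225,235). The panel is at (345,231), the block at (291,229), and the mat at (160,255) with the rule on its left edge. In the side view the lever handle is at (285,207). Next I'll measure by masks.

```bash
cat > h.py <<'E'
from plant import env,capture
import cv2,numpy as np
from scipy.spatial.transform import Rotation as R
def ray(c,u,v):
    d=np.array([(u-c["cx"])/c["fx"],-(v-c["cy"])/c["fy"],-1.]);P=np.array(c["pose"]);return P[:3,3],P[:3,:3]@d
def at(c,uv,z):
    o,d=ray(c,*uv);return o+d*(z-o[2])/d[2]
def proj(c,p):
    P=np.array(c["pose"]);q=P[:3,:3].T@(np.array(p,float)-P[:3,3]);return c["cx"]+c["fx"]*q[0]/-q[2],c["cy"]-c["fy"]*q[1]/-q[2]
def blobs(m,amin=60):
    cs,_=cv2.findContours(m.astype(np.uint8),cv2.RETR_EXTERNAL,cv2.CHAIN_APPROX_NONE);return [k for k in cs if cv2.contourArea(k)>amin]
def rect(k,c,z): # contour -> min area rect on plane z
    p=np.array([at(c,q[0],z)[:2] for q in k],np.float32);return cv2.minAreaRect(p)
E
python3 - <<'E'
from h import *
c=capture("top");im=c["img"];hsv=cv2.cvtColor(im,cv2.COLOR_BGR2HSV)
def show(n,m,z,roi):
    w=np.zeros(m.shape,bool);w[roi[1]:roi[3],roi[0]:roi[2]]=1
    for k in blobs(m&w): print(n,rect(k,c,z),cv2.boundingRect(k))
H,S,V=[hsv[...,i].astype(int) for i in range(3)]
show("panel",(V>170)&(S<60),14,(315,200,380,265))
show("mat",(H>60)&(H<95)&(S>90),3,(110,190,210,320))
show("plank",(H>8)&(H<28)&(S>90),0,(215,210,325,252))
show("offcut",(H>5)&(H<28)&(S>90),15,(270,253,325,290))
for u,v in[(225,222),(225,247),(310,220),(312,242)]:print(at(c,(u,v),0)[:2].round(1))
a=cv2.resize(im[205:285,205:375],None,fx=4.7,fy=4.7,interpolation=cv2.INTER_CUBIC)
s=capture("side");b=cv2.resize(s["img"][170:270,225:355],None,fx=3,fy=3,interpolation=cv2.INTER_CUBIC)
o=np.zeros((a.shape[0],799,3),np.uint8);cv2.imwrite("pics/a1.png",a);cv2.imwrite("pics/b1.png",cv2.resize(s["img"][170:270,225:355],None,fx=6,fy=6,interpolation=cv2.INTER_CUBIC)[:600])
E
```

```text
mat ((477.8594665527344, 371.6034851074219), (85.7617416381836, 59.755577087402344), 87.40275573730469) (141, 247, 34, 24)
mat ((531.0285034179688, 354.9955139160156), (105.5307388305664, 40.676002502441406), 84.0590591430664) (144, 230, 40, 17)
mat ((489.0120544433594, 369.2043151855469), (156.46347045898438, 236.8446502685547), 84.38744354248047) (124, 209, 68, 94)
plank ((525.60986328125, 187.83383178710938), (57.03188705444336, 21.806129455566406), 16.619993209838867) (224, 227, 11, 20)
plank ((533.224609375, 64.6744613647461), (53.834896087646484, 200.28253173828125), 2.0644476413726807) (236, 220, 75, 26)
offcut ((440.20550537109375, 17.640005111694336), (68.54672241210938, 33.8188591003418), 83.67312622070312) (280, 260, 27, 15)
[566.8 191.4]
[499.9 193.2]
[561.7 -38.2]
[502.5 -38.9]
```

View pics/a1.png

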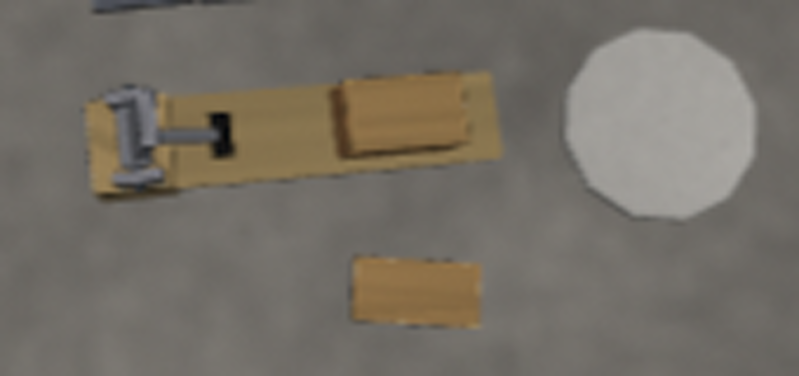

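View pics/b1.png

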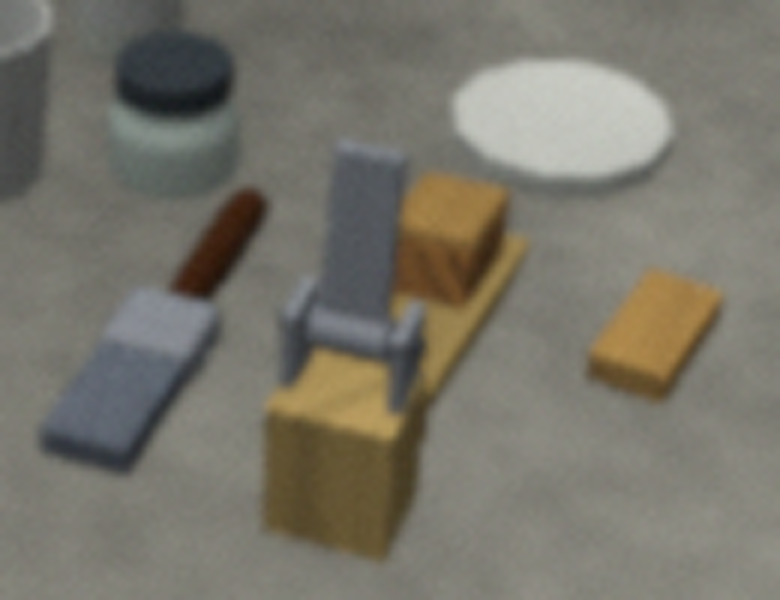

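The top crop (4.7x, origin 205,205) shows the toe corners at (492,73) and (500,157), and the stop's top face with corners (88,103), (95,193), (165,95) and (172,187). The block's top face runs from (342,80) to (467,150). The rubber foot is at (221,135), so the lever is down. The side crop shows the handle upright with the block behind it.

Run:
```python
from h import *
c=capture("top");s=capture("side");im=c["img"];hsv=cv2.cvtColor(im,cv2.COLOR_BGR2HSV)
f=lambda u,v,z:at(c,(205+(u+.5)/4.7-.5,205+(v+.5)/4.7-.5),z)[:2].round(1)
print("toe",f(492,73,0),f(500,157,0))
print("stop",[f(*p,62) for p in[(88,103),(95,193),(165,95),(172,187)]])
print("block top z~50",[f(*p,54) for p in[(342,80),(465,74),(467,143),(350,152)]])
print("foot",f(221,135,45))
H,S,V=[hsv[...,i].astype(int) for i in range(3)]
w=np.zeros(V.shape,bool);w[200:265,318:380]=1
for k in blobs((V>135)&(S<60)&w):
    p=np.array([at(c,q[0],14)[:2] for q in k],np.float32);print("panel",cv2.minEnclosingCircle(p),p.mean(0),np.sqrt(cv2.contourArea(p)/3/np.sin(np.pi/6)))
m=cv2.morphologyEx(((H>60)&(H<95)&(S>60)).astype(np.uint8),cv2.MORPH_CLOSE,np.ones((5,5)))
for k in blobs(m,800):print("mat",rect(k,c,3),cv2.boundingRect(k))
m=(S<60)&(V>100);w[:]=0;w[212:302,122:148]=1
for k in blobs(m&w,100):print("rule",rect(k,c,7),cv2.boundingRect(k))
hs=cv2.cvtColor(s["img"],cv2.COLOR_BGR2HSV)
g=lambda u,v,z:at(s,(225+(u+.5)/6-.5,170+(v+.5)/6-.5),z)[:2].round(1)
print("side block top",[g(*p,54) for p in[(420,175),(508,187),(470,243),(402,225)]])
print("side stop top back",g(268,400,62),g(385,437,62), "toe corner",g(527,240,0))
print("bottom",g(265,525,0),g(385,555,0))
```

```text
toe [561.4 -36.3] [513.2 -37.1]
stop [array([546.3, 191.1]), array([498.1, 188.6]), array([548.8, 149.6]), array([499.4, 147.6])]
block top z~50 [array([553.7,  53.4]), array([553.9, -13.6]), array([516.4, -11.9]), array([514.5,  51.4])]
foot [527.8 120.5]
panel ((527.2047729492188, -127.32899475097656), 53.49641418457031) [ 526.9912   -127.124306] 75.07949634396978
mat ((488.5401611328125, 369.1993103027344), (157.5650634765625, 238.50949096679688), 84.48551940917969) (124, 209, 69, 94)
rule ((485.0588073730469, 429.94232177734375), (24.586599349975586, 200.57864379882812), 84.7105484008789) (127, 219, 17, 78)
rule ((489.04833984375, 445.0379333496094), (234.87066650390625, 38.3834228515625), 1.968261957168579) (122, 212, 16, 90)
side block top [array([550.5,  12. ]), array([512.5,   4.4]), array([513.7,  51.4]), array([544.1,  51.3])]
side stop top back [545.4 189.9] [498.5 190.8] toe corner [512.2 -35.7]
bottom [545.3 190.2] [497.4 185.7]
```

Emit:
{"method": "servo_tool", "body": {"plan": [[[1,-0.92,0,-0.198],[1,-0.92,0,-0.198],[1,-0.92,0,-0.198],[1,-0.92,0,-0.198],[1,-0.92,0,-0.198],[1,-0.92,0,-0.198],[1,-0.92,0,-0.198],[1,-0.92,0,-0.198]]], "jaw": 1}}

```text
time: 1.3
position: [305.0, -477.8, 205.4]
orientation: [2.151, 2.29, 0.0]
force: [0.3, 0.5, 0.4]
opening: 94.1
grip_force: 0.0
```

```bash
cat >> h.py <<'E'
O=np.array([537.3,-37.,0]);YAW=np.radians(93.7)
u=np.array([np.cos(YAW),np.sin(YAW),0]);v=np.array([-u[1],u[0],0])
def go(target,yaw=YAW):
    s=env.state();M=R.from_rotvec(s["orientation"]).as_matrix();d=M.T@(np.array(target,float)-s["position"])
    y=np.arctan2(M[1,0],M[0,0]);t=-((yaw-y+np.pi)%(2*np.pi)-np.pi)
    print("t",round(s["time"],2),"pos",s["position"].round(1),"yaw",np.degrees(y).round(2),"tilt",M[:,2].round(3),"F",s["force"].round(1),"-> shift",(d/100).round(3),"turn",round(t/2/np.pi,4))
E
python3 -c "
from h import *
go((535.5,19,150))"
```

```text
t 1.3 pos [ 305.  -477.8  205.4] yaw 93.59 tilt [ 0.  0. -1.] F [0.3 0.5 0.4] -> shift [4.814 2.611 0.554] turn -0.0003
```

Emit:
{"method": "servo_tool", "body": {"plan": [[[0.5,0.27,0,0],[1,0.54,0,0]]]}}

```text
time: 1.55
position: [352.7, -373.7, 205.4]
orientation: [2.154, 2.287, 0.0]
force: [0.7, 0.3, 1.2]
opening: 93.8
grip_force: 0.0
```

Emit:
{"method": "servo_tool", "body": {"plan": [[[0.5,0.27,0,0],[1,0.54,0,0]]]}}

```text
time: 1.8
position: [400.5, -269.7, 205.6]
orientation: [2.152, 2.288, 0.0]
force: [0.0, 0.2, -0.1]
opening: 94.0
grip_force: 0.0
```

Emit:
{"method": "servo_tool", "body": {"plan": [[[0.5,0.27,0,0],[1,0.54,0,0]]]}}

```text
time: 2.05
position: [448.0, -166.4, 205.8]
orientation: [2.152, 2.288, 0.0]
force: [1.4, -0.6, 0.3]
opening: 93.8
grip_force: 0.0
```

Emit:
{"method": "servo_tool", "body": {"plan": [[[0.5,0.27,0,0],[1,0.54,0,0]]]}}

```text
time: 2.3
position: [495.6, -63.1, 205.8]
orientation: [2.151, 2.288, 0.0]
force: [0.8, -0.4, -0.6]
opening: 93.6
grip_force: 0.0
```

Emit:
{"method": "servo_tool", "body": {"plan": [[[0.4,0.22,0.3,0],[0.8,0.44,0.55,0],[0.8,0.44,0.55,0],[0.8,0.44,0.55,0]]]}}

```text
time: 2.8
position: [533.9, 17.5, 150.9]
orientation: [2.15, 2.29, 0.0]
force: [-0.6, -0.5, 0.8]
opening: 93.7
grip_force: 0.0
```

```bash
python3 -c "
from h import *
go((535.5,19,22))
c=capture('top');cv2.imwrite('pics/t2.png',c['img'])"
```

```text
t 2.8 pos [533.9  17.5 150.9] yaw 93.62 tilt [ 0. -0. -1.] F [-0.6 -0.5  0.8] -> shift [0.014 0.016 1.289] turn -0.0002
```

Emit:
{"method": "servo_tool", "body": {"plan": [[[0.01,0.015,0.4,0],[0.01,0.015,0.7,0],[0.01,0.015,0.9,0]]]}}

```text
time: 3.22
position: [535.1, 17.5, 60.2]
orientation: [2.152, 2.288, 0.0]
force: [0.2, 0.3, 1.1]
opening: 94.4
grip_force: 0.0
```

Emit:
{"method": "servo_tool", "body": {"plan": [[[0,0,0.2,0],[0,0,0.38,0],[0,0,0.38,0]]]}}

```text
time: 3.6
position: [534.4, 18.3, 21.7]
orientation: [-2.15, -2.289, 0.002]
force: [-0.8, -0.0, 0.4]
opening: 94.0
grip_force: 0.0
```

Emit:
{"method": "servo_tool", "body": {"plan": [[[0,0,0,0],[0,0,0,0],[0,0,0,0],[0,0,0,0],[0,0,0,0],[0,0,0,0],[0,0,0,0],[0,0,0,0]]], "jaw": -0.4}}

```text
time: 4.6
position: [535.1, 18.9, 22.4]
orientation: [-2.149, -2.291, 0.0]
force: [0.3, 1.0, -0.6]
opening: 39.6
grip_force: 30.0
```

Emit:
{"method": "servo_tool", "body": {"plan": [[[0,0,-0.2,0],[0,0,-0.5,0],[0,0,-1,0]]]}}

```text
time: 4.97
position: [533.4, 19.2, 121.5]
orientation: [-2.147, -2.288, 0.004]
force: [1.3, 0.3, -0.5]
opening: 40.1
grip_force: 30.0
```

Emit:
{"method": "servo_tool", "body": {"plan": [[[0,0,-0.5,0],[0,0,-0.85,0],[0,0,-0.85,0]]]}}

```text
time: 5.35
position: [537.0, 18.6, 210.5]
orientation: [2.145, 2.288, 0.006]
force: [-0.8, 1.0, -0.9]
opening: 40.0
grip_force: 30.0
```

```bash
python3 -c "
from h import *
go((490,346,200));print(env.state()['opening'])"
```

```text
t 5.35 pos [537.   18.6 210.5] yaw 93.67 tilt [ 0.006 -0.001 -1.   ] F [-0.8  1.  -0.9] -> shift [ 3.297 -0.26   0.099] turn -0.0001
39.96027140176542
```

Emit:
{"method": "servo_tool", "body": {"plan": [[[0.4,-0.08,0,0],[0.8,-0.08,0,0],[1,-0.08,0,0]]]}}

```text
time: 5.72
position: [519.1, 119.7, 204.8]
orientation: [-2.145, -2.291, 0.004]
force: [-0.6, 0.2, -1.1]
opening: 39.8
grip_force: 30.0
```

Emit:
{"method": "servo_tool", "body": {"plan": [[[0.5,-0.08,0,0],[1,-0.08,0,0]]]}}

```text
time: 5.98
position: [504.7, 218.4, 204.8]
orientation: [-2.149, -2.289, 0.005]
force: [1.0, 0.7, -1.2]
opening: 39.9
grip_force: 30.0
```

Emit:
{"method": "servo_tool", "body": {"plan": [[[0.5,-0.08,0,0],[1,-0.08,0,0]]]}}

```text
time: 6.22
position: [490.3, 317.9, 204.7]
orientation: [-2.148, -2.29, 0.006]
force: [1.2, -0.7, 0.2]
opening: 40.0
grip_force: 30.0
```

Emit:
{"method": "servo_tool", "body": {"plan": [[[0.2,0,0.1,0],[0.3,0,0.5,0],[0.3,0,1,0],[0.3,0,1,0]]]}}

```text
time: 6.72
position: [485.9, 344.1, 101.1]
orientation: [-2.147, -2.288, 0.019]
force: [0.2, 0.2, -0.2]
opening: 39.5
grip_force: 30.0
```

```bash
python3 -c "
from h import *
go((490,346,20));print(env.state()['opening'])"
```

```text
t 6.72 pos [485.9 344.1 101.1] yaw 93.65 tilt [-0.011 -0.006 -1.   ] F [ 0.2  0.2 -0.2] -> shift [0.02  0.052 0.81 ] turn -0.0002
39.47034275697099
```

Emit:
{"method": "servo_tool", "body": {"plan": [[[0.02,0.02,0.3,0],[0.02,0.02,0.6,0],[0.02,0.02,0.75,0],[0.02,0.02,0.8,0],[0.02,0.02,0.84,0],[0.02,0.02,0.86,0],[0.02,0.02,0.88,0],[0.02,0.02,0.88,0]]]}}

```text
time: 7.72
position: [492.0, 348.9, 19.6]
orientation: [2.149, 2.291, 0.0]
force: [-0.0, 0.3, -0.3]
opening: 40.0
grip_force: 30.0
```

```bash
python3 -c "
from h import *
go((490,346,10))"
```

```text
t 7.72 pos [492.  348.9  19.6] yaw 93.67 tilt [ 0.  0. -1.] F [-0.   0.3 -0.3] -> shift [-0.027 -0.022  0.096] turn -0.0001
```

Emit:
{"method": "servo_tool", "body": {"plan": [[[0,0,0.02,0],[0,0,0.04,0],[0,0,0.05,0],[0,0,0.06,0],[0,0,0.06,0]]]}}

```text
time: 8.35
position: [492.5, 350.1, 16.3]
orientation: [-2.149, -2.291, -0.002]
force: [-6.9, 1.3, 14.1]
opening: 39.9
grip_force: 30.0
```

Emit:
{"method": "servo_tool", "body": {"plan": [[[0,0,0.01,0],[0,0,0.02,0],[0,0,0.03,0],[0,0,0.03,0]]]}}

```text
time: 8.85
position: [492.4, 351.3, 13.9]
orientation: [-2.148, -2.289, -0.005]
force: [-8.2, 3.9, 17.4]
opening: 39.9
grip_force: 30.0
```

Emit:
{"method": "servo_tool", "body": {"plan": [[[0,0,0.01,0],[0,0,0.02,0],[0,0,0.03,0],[0,0,0.03,0]]]}}

```text
time: 9.35
position: [492.5, 352.0, 11.2]
orientation: [-2.148, -2.288, -0.007]
force: [-10.0, 5.9, 18.7]
opening: 40.1
grip_force: 30.0
```

Emit:
{"method": "servo_tool", "body": {"plan": [[[0,0,-0.01,0],[0,0,-0.01,0],[0,0,-0.01,0],[0,0,-0.01,0],[0,0,-0.01,0],[0,0,-0.01,0]]], "jaw": 0.6}}

```text
time: 10.1
position: [492.0, 348.8, 8.4]
orientation: [-2.149, -2.291, 0.0]
force: [-0.4, 0.1, 0.7]
opening: 75.3
grip_force: 0.0
```

Emit:
{"method": "servo_tool", "body": {"plan": [[[0,0,-0.3,0],[0,0,-0.6,0],[0,0,-1,0],[0,0,-1,0]]]}}

```text
time: 10.6
position: [494.4, 350.0, 112.4]
orientation: [2.147, 2.289, 0.011]
force: [-1.3, -0.4, -0.8]
opening: 75.5
grip_force: 0.0
```

Emit:
{"method": "servo_tool", "body": {"plan": [[[-0.3,0,-0.6,0],[-1,0.1,-0.9,0],[-1,0.1,-0.9,0]]], "jaw": -1}}

```text
time: 10.98
position: [509.3, 247.8, 199.5]
orientation: [2.151, 2.288, 0.002]
force: [1.1, 0.6, -0.3]
opening: 48.5
grip_force: 0.0
```

Emit:
{"method": "servo_tool", "body": {"plan": [[[-0.4,0.06,0,0],[-1,0.1,0,0],[-1,0.1,0,0]]]}}

```text
time: 11.35
position: [524.3, 148.0, 196.4]
orientation: [-2.153, -2.285, 0.004]
force: [-0.8, 0.2, 0.1]
opening: 18.7
grip_force: 0.0
```

```bash
python3 -c "
from h import *
go(O+165*u+[0,0,185])
c=capture('top');s=capture('side');cv2.imwrite('pics/m3.png',np.hstack([c['img'][180:360,90:330],s['img'][180:360,180:420]]))"
```

```text
t 11.35 pos [524.3 148.  196.4] yaw 93.4 tilt [-0.003 -0.    -1.   ] F [-0.8  0.2  0.1] -> shift [-0.204  0.012  0.114] turn -0.0008
```

View pics/m3.png

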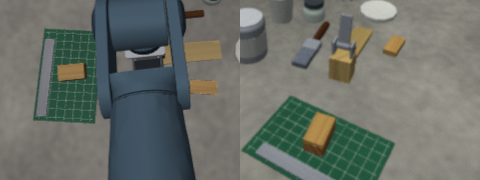

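The block lies flat on the mat, clear of the rule. Next is opening the lever: descend on the toe side of the handle with the fingers shut, then push along +x of the rest.

Emit:
{"method": "servo_tool", "body": {"plan": [[[-0.28,0.01,0,0],[-0.28,0.01,0,0],[-0.28,0.01,0.2,0],[-0.28,0.01,0.5,0],[-0.28,0.01,0.72,0],[-0.28,0.01,0.72,0],[-0.28,0.01,0.72,0]]], "jaw": -1}}

```text
time: 12.32
position: [527.9, 123.6, 127.2]
orientation: [2.147, 2.292, 0.001]
force: [-0.2, 0.0, 0.8]
opening: 0.7
grip_force: 0.0
```

```bash
python3 -c "
from h import *
go(O+233*u+[0,0,125])"
```

```text
t 12.32 pos [527.9 123.6 127.2] yaw 93.74 tilt [ 0.001  0.    -1.   ] F [-0.2  0.   0.8] -> shift [ 0.721 -0.01   0.023] turn 0.0001
```

Emit:
{"method": "servo_tool", "body": {"plan": [[[0.1,0,0,0],[0.2,0,0,0],[0.26,0,0,0],[0.32,0,0,0],[0.38,0,0,0],[0.42,0,0,0],[0.42,0,0,0]]]}}

```text
time: 13.2
position: [524.8, 164.9, 126.3]
orientation: [-2.149, -2.291, -0.0]
force: [0.4, -1.0, 0.2]
opening: 0.3
grip_force: 0.3
```

Emit:
{"method": "servo_tool", "body": {"plan": [[[0.06,0,0,0],[0.12,0,0,0],[0.18,0,0,0],[0.24,0,0,0],[0.29,0,0,0],[0.29,0,0,0]]]}}

```text
time: 13.95
position: [523.0, 194.2, 126.6]
orientation: [-2.148, -2.292, -0.001]
force: [0.1, -1.0, 0.7]
opening: 0.8
grip_force: 0.2
```

Emit:
{"method": "servo_tool", "body": {"plan": [[[0.03,0,0,0],[0.05,0,0,0],[0.07,0,0,0],[0.07,0,0,0]]]}}

```text
time: 14.45
position: [522.9, 197.7, 126.5]
orientation: [2.146, 2.289, -0.007]
force: [0.4, -12.0, 0.7]
opening: 0.5
grip_force: 4.4
```

```bash
python3 -c "
from h import *
go(O+233*u+[0,0,125])
s=capture('side');cv2.imwrite('pics/m4.png',cv2.resize(s['img'][150:280,200:370],None,fx=4,fy=4))"
```

```text
t 14.45 pos [522.9 197.7 126.5] yaw 93.7 tilt [-0.    -0.006 -1.   ] F [  0.4 -12.    0.7] -> shift [-0.022 -0.007  0.015] turn 0.0
```

View pics/m4.png

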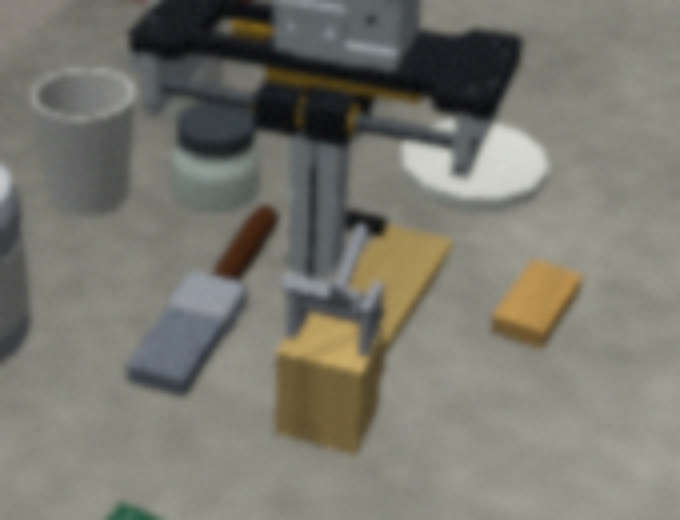

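The lever is fully open: the handle is back, the foot is raised, and I felt 12 N at its end stop. Next I go behind the panel.

Emit:
{"method": "servo_tool", "body": {"plan": [[[-0.1,0,0,0],[-0.2,0,-0.4,0],[-0.4,0,-0.8,0],[-1,0,-0.8,0]]]}}

```text
time: 15.0
position: [531.2, 101.5, 210.7]
orientation: [2.141, 2.292, 0.01]
force: [0.9, -0.5, -1.5]
opening: 0.6
grip_force: 0.0
```

Emit:
{"method": "servo_tool", "body": {"plan": [[[-0.5,-0.05,0,0],[-1,-0.05,0,0]]]}}

```text
time: 15.25
position: [530.2, -0.6, 206.7]
orientation: [-2.149, -2.291, -0.002]
force: [0.1, 0.5, 0.9]
opening: 0.8
grip_force: 0.0
```

Emit:
{"method": "servo_tool", "body": {"plan": [[[-0.5,-0.05,0,0],[-1,-0.05,0,0]]]}}

```text
time: 15.5
position: [531.6, -100.8, 206.5]
orientation: [-2.149, -2.291, -0.002]
force: [0.1, 0.5, 0.6]
opening: 0.4
grip_force: 0.0
```

Emit:
{"method": "servo_tool", "body": {"plan": [[[-0.5,-0.05,0,0],[-1,-0.05,0,0],[-1,-0.05,0,0],[-1,-0.05,0,0]]], "jaw": 0.62}}

```text
time: 16.0
position: [533.1, -199.1, 206.2]
orientation: [-2.149, -2.291, -0.001]
force: [0.8, -0.2, 0.5]
opening: 36.9
grip_force: 0.0
```

```bash
cat >> h.py <<'E'
def panel(c,off=None):
    hsv=cv2.cvtColor(c["img"],cv2.COLOR_BGR2HSV);S,V=hsv[...,1].astype(int),hsv[...,2].astype(int)
    w=np.zeros(V.shape,bool);w[200:265,230:380]=1
    return [k for k in blobs((V>135)&(S<60)&w,200)]
E
python3 -c "
from h import *
go(O-160*u+16*v+[0,0,8])
print(env.state()['opening'])"
```

```text
t 16.0 pos [ 533.1 -199.1  206.2] yaw 93.66 tilt [-0.     0.001 -1.   ] F [ 0.8 -0.2  0.5] -> shift [ 0.012 -0.013  1.982] turn -0.0001
36.85959177505182
```

Emit:
{"method": "servo_tool", "body": {"plan": [[[0,-0.013,0.5,0],[0,-0.013,1,0],[0,-0.013,1,0]]]}}

```text
time: 16.38
position: [529.1, -196.5, 102.5]
orientation: [-2.141, -2.287, 0.002]
force: [1.0, -1.1, 0.3]
opening: 66.8
grip_force: 0.0
```

Emit:
{"method": "servo_tool", "body": {"plan": [[[0,0,0.5,0],[0,0,0.8,0],[0,0,0.98,0],[0,0,0.98,0],[0,0,0.98,0]]]}}

```text
time: 17.0
position: [533.4, -200.4, 10.5]
orientation: [2.147, 2.289, 0.001]
force: [0.1, -0.2, 0.2]
opening: 76.3
grip_force: 0.0
```

```bash
python3 -c "
from h import *
go(O-110*u+0*v+[0,0,8])
print(env.state()['opening'])
c=capture('top');cv2.imwrite('pics/m5.png',cv2.resize(c['img'][190:290,210:410],None,fx=4,fy=4))"
```

```text
t 17.0 pos [ 533.4 -200.4   10.5] yaw 93.69 tilt [ 0.003 -0.002 -1.   ] F [ 0.1 -0.2  0.2] -> shift [0.528 0.145 0.024] turn -0.0
76.28181120610324
```

View pics/m5.png

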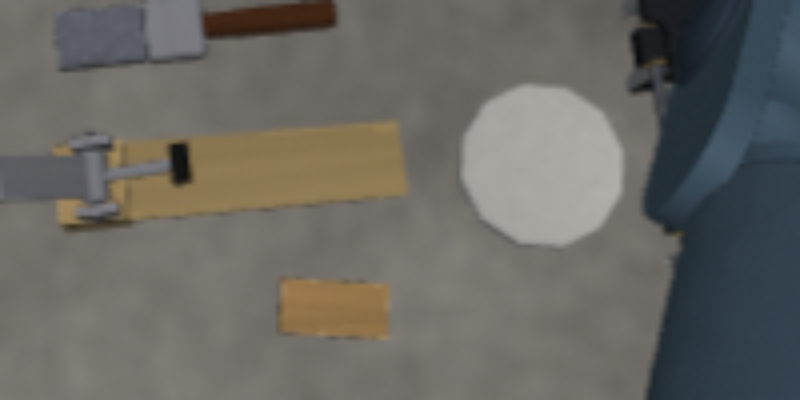

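The picture shows the lever open with its foot raised at (180,160), the panel untouched at (542,165), and the fingers behind it. Now the push.

Emit:
{"method": "servo_tool", "body": {"plan": [[[0.08,0,0.03,0],[0.16,0,0.03,0],[0.23,0,0.03,0],[0.28,0.01,0.03,0],[0.34,0.03,0.03,0],[0.4,0.055,0.03,0],[0.46,0.08,0.03,0],[0.52,0.11,0.03,0],[0.58,0.135,0.03,0],[0.64,0.15,0.03,0]]]}}

```text
time: 18.3
position: [543.0, -134.5, 5.5]
orientation: [2.149, 2.291, 0.0]
force: [-1.1, -2.3, -0.5]
opening: 76.1
grip_force: 0.9
```

Run:
```python
from h import *
go(O-20*u+[0,0,8])
c=capture('top')
for k in panel(c):
    p=np.array([at(c,q[0],14)[:2] for q in k],np.float32);m,r=cv2.minEnclosingCircle(p);d=np.array([*m,0])-O;print(m,r,"u",d@u,"v",d@v)
```

```text
t 18.3 pos [ 543.  -134.5    5.5] yaw 93.67 tilt [ 0. -0. -1.] F [-1.1 -2.3 -0.5] -> shift [ 0.777  0.006 -0.025] turn -0.0001
(541.5206909179688, -87.8467025756836) 54.00150680541992 u -51.01308956527371 v -0.9306383026801198
```

Emit:
{"method": "servo_tool", "body": {"plan": [[[0.06,0.005,0,0],[0.13,0.005,0,0],[0.2,0.005,0,0],[0.27,0.005,0,0],[0.34,0.005,0,0],[0.41,0.005,0,0],[0.48,0.005,0,0],[0.55,0.005,0,0],[0.62,0.005,0,0],[0.68,0.005,0,0]]]}}

```text
time: 19.6
position: [540.3, -67.8, 6.8]
orientation: [2.146, 2.289, 0.0]
force: [0.9, -7.4, 6.2]
opening: 76.3
grip_force: 3.9
```

Run:
```python
from h import *
go(O+86*u+[0,0,8])
c=capture('top')
for k in panel(c):
    p=np.array([at(c,q[0],20)[:2] for q in k],np.float32);m,r=cv2.minEnclosingCircle(p);d=np.array([*m,0])-O;print(m,r,"u",d@u,"v",d@v)
```

```text
t 19.6 pos [540.3 -67.8   6.8] yaw 93.7 tilt [ 0.003 -0.002 -1.   ] F [ 0.9 -7.4  6.2] -> shift [ 1.169 -0.01  -0.015] turn -0.0
(539.6608276367188, -18.15995979309082) 52.3887939453125 u 18.648420714565646 v -3.571698052860668
```

Emit:
{"method": "servo_tool", "body": {"plan": [[[0.06,-0.01,0,0],[0.13,-0.02,0,0],[0.2,-0.03,0,0],[0.27,-0.03,0,0],[0.34,-0.03,0,0],[0.41,-0.03,0,0],[0.48,-0.03,0,0],[0.55,-0.03,0,0],[0.62,-0.03,0,0],[0.68,-0.03,0,0]]]}}

```text
time: 20.9
position: [539.1, -8.5, 12.8]
orientation: [2.126, 2.281, -0.007]
force: [-3.3, -37.5, 30.9]
opening: 76.2
grip_force: 19.9
```

Run:
```python
from h import *
go(O+86*u+[0,0,8])
c=capture('top')
for k in panel(c):
    p=np.array([at(c,q[0],37)[:2] for q in k],np.float32);m,r=cv2.minEnclosingCircle(p);d=np.array([*m,0])-O;print(m,r,"u",d@u,"v",d@v)
s=capture('side');cv2.imwrite('pics/m6.png',np.hstack([cv2.resize(c['img'][190:290,210:340],None,fx=3,fy=3),cv2.resize(s['img'][160:260,230:360],None,fx=3,fy=3)]))
```

```text
t 20.9 pos [539.1  -8.5  12.8] yaw 94.03 tilt [ 0.014 -0.019 -1.   ] F [ -3.3 -37.5  30.9] -> shift [ 0.578 -0.034  0.036] turn 0.0009
(537.369384765625, 51.848655700683594) 49.33064651489258 u 88.65898362711626 v -5.802848978824826
```

View pics/m6.png

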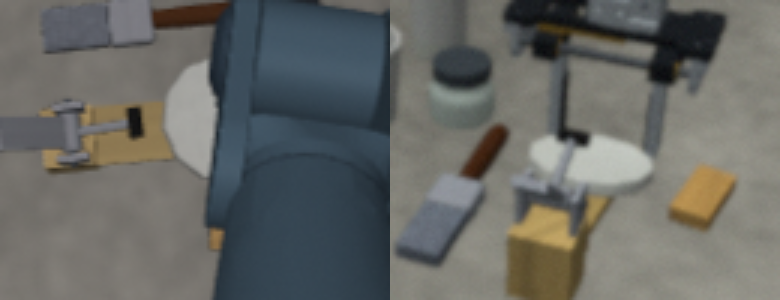

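The panel is climbing, but the constant-height fingers drag on its rim (37 N back, 31 N up). From here I'll rise with the slope.

Emit:
{"method": "servo_tool", "body": {"plan": [[[-0.05,-0.01,-0.04,0],[-0.05,-0.02,-0.08,0],[-0.05,-0.02,-0.1,0],[-0.05,-0.02,-0.1,0]]]}}

```text
time: 21.5
position: [529.1, -3.7, 14.9]
orientation: [-2.148, -2.291, 0.001]
force: [1.5, -0.9, 1.0]
opening: 76.2
grip_force: 0.7
```

Run:
```python
from h import *
go(O+86*u+[0,0,30])
c=capture('top')
for k in panel(c):
    b=k[:,0,:];b=b[b[:,0]<272];print(b.min(0),b.max(0))
    p=np.array([at(c,q,37)[:2] for q in b]);d=np.c_[p,0*p[:,0]]-O;X=np.c_[d@u,d@v]
    A=np.c_[2*X,np.ones(len(X))];q=np.linalg.lstsq(A,(X**2).sum(1),rcond=None)[0];print("circle",q[:2],np.sqrt(q[2]+q[0]**2+q[1]**2))
```

```text
t 21.5 pos [529.1  -3.7  14.9] yaw 93.69 tilt [-0.001  0.001 -1.   ] F [ 1.5 -0.9  1. ] -> shift [ 0.523  0.06  -0.151] turn -0.0
[262 215] [271 248]
circle [78.92585977  3.09060173] 51.47783926933906
```

Emit:
{"method": "servo_tool", "body": {"plan": [[[0.04,0.02,-0.01,0],[0.08,0.04,-0.02,0],[0.12,0.05,-0.03,0],[0.16,0.055,-0.04,0],[0.2,0.06,-0.05,0],[0.24,0.06,-0.06,0],[0.24,0.06,-0.06,0]]]}}

```text
time: 22.42
position: [534.4, 20.3, 21.6]
orientation: [-2.149, -2.292, -0.001]
force: [-0.1, -0.1, -0.1]
opening: 76.2
grip_force: 0.1
```

```bash
cat >> h.py <<'E'
def circ(z,umax=272,umin=0):
    c=capture('top')
    for k in panel(c):
        b=k[:,0,:];b=b[(b[:,0]<umax)&(b[:,0]>umin)]
        if len(b)<9: continue
        p=np.array([at(c,q,z)[:2] for q in b]);d=np.c_[p,0*p[:,0]]-O;X=np.c_[d@u,d@v]
        A=np.c_[2*X,np.ones(len(X))];q=np.linalg.lstsq(A,(X**2).sum(1),rcond=None)[0];print("circle",q[:2],np.sqrt(q[2]+q[0]**2+q[1]**2),b.min(0),b.max(0))
E
python3 - <<'E'
from h import *
go(O+86*u+[0,0,30]);circ(40,265)
E
```

```text
t 22.43 pos [534.4  20.3  21.6] yaw 93.68 tilt [ 0.  0. -1.] F [-0.1 -0.1 -0.1] -> shift [ 0.286 -0.008 -0.083] turn -0.0
circle [100.2465769   -3.29521841] 50.39342537063573 [254 213] [264 249]
```

Emit:
{"method": "servo_tool", "body": {"plan": [[[0.04,0,-0.01,0],[0.08,-0.005,-0.02,0],[0.12,-0.01,-0.03,0],[0.16,-0.01,-0.04,0],[0.2,-0.01,-0.05,0],[0.23,-0.01,-0.06,0],[0.25,-0.01,-0.06,0],[0.25,-0.01,-0.06,0]]]}}

```text
time: 23.48
position: [531.9, 44.7, 27.6]
orientation: [2.149, 2.292, -0.0]
force: [0.8, -2.1, 1.0]
opening: 76.1
grip_force: 1.1
```

Run:
```python
from h import *
go(O+88*u+[0,0,30]);circ(47,258)
```

```text
t 23.48 pos [531.9  44.7  27.6] yaw 93.68 tilt [ 0. -0. -1.] F [ 0.8 -2.1  1. ] -> shift [ 0.061  0.001 -0.024] turn -0.0
```

Emit:
{"method": "servo_tool", "body": {"plan": [[[0.02,0,-0.005,0],[0.04,0,-0.01,0],[0.06,0,-0.01,0],[0.07,0,-0.01,0],[0.07,0,-0.01,0]]]}}

```text
time: 24.15
position: [531.9, 48.7, 28.6]
orientation: [2.144, 2.289, -0.006]
force: [0.0, -15.3, -1.4]
opening: 75.7
grip_force: 6.3
```

Run:
```python
from h import *
go(O+88*u+[0,0,30])
```

```text
t 24.15 pos [531.9  48.7  28.6] yaw 93.75 tilt [ 0.001 -0.006 -1.   ] F [  0.  -15.3  -1.4] -> shift [ 0.022 -0.002 -0.014] turn 0.0001
```

Contact with the stop is at 15 N, at the predicted place. I'll back off and look.

Emit:
{"method": "servo_tool", "body": {"plan": [[[-0.04,0,0.01,0],[-0.1,0,0.02,0],[-0.3,0,0,0],[-0.6,0,0,0],[-1,0,-0.3,0]]]}}

```text
time: 24.78
position: [535.4, -48.5, 56.6]
orientation: [-2.145, -2.288, 0.003]
force: [1.0, 0.7, 0.0]
opening: 75.9
grip_force: 0.0
```

Emit:
{"method": "servo_tool", "body": {"plan": [[[-0.5,0,-0.5,0],[-1,0,-1,0],[-1,0,-1,0]]]}}

```text
time: 25.15
position: [545.7, -151.4, 162.1]
orientation: [2.149, 2.284, 0.003]
force: [0.7, -0.1, -0.0]
opening: 76.0
grip_force: 0.0
```

Emit:
{"method": "servo_tool", "body": {"plan": [[[-0.4,0,-0.3,0],[-0.6,0,-0.6,0],[-0.6,0,-0.6,0]]], "jaw": -1}}

```text
time: 25.52
position: [548.6, -208.7, 219.5]
orientation: [2.149, 2.288, 0.002]
force: [-0.3, 0.1, -0.3]
opening: 49.2
grip_force: 0.0
```

Run:
```python
from h import *
go(O+320*u+[0,0,200]);circ(49,330)
c=capture('top');s=capture('side')
for w,X in(("seat top",O+u*(132-14*.242)+[0,0,33+13.6]),):print(proj(c,X),proj(s,X))
cv2.imwrite('pics/m7.png',np.hstack([cv2.resize(c['img'][190:290,210:340],None,fx=3,fy=3),cv2.resize(s['img'][160:260,230:360],None,fx=3,fy=3)]))
```

```text
t 25.52 pos [ 548.6 -208.7  219.5] yaw 93.59 tilt [ 0.002 -0.001 -1.   ] F [-0.3  0.1 -0.3] -> shift [ 4.921 -0.012  0.189] turn -0.0003
circle [127.02887169  -0.26575848] 46.89061820750151 [243 212] [282 253]
(np.float64(262.9887936892536), np.float64(232.27625725095862)) (np.float64(291.42544555883836), np.float64(219.5574450212834))
```

View pics/m7.png

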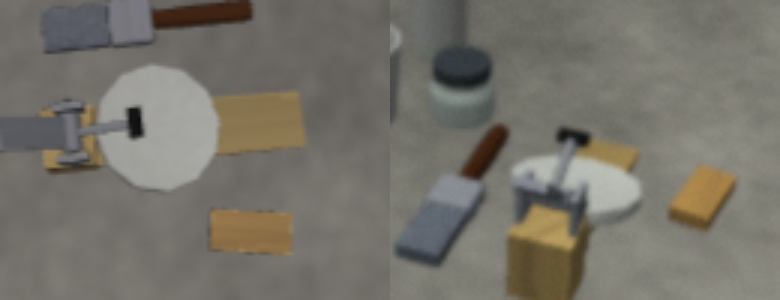

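The panel is flat on the plank, against the stop, and centred: its bounding box middle is (262.5,232.5) against the predicted seat at (263,232.3). Now I go over to the far side of the lever.

Emit:
{"method": "servo_tool", "body": {"plan": [[[0.5,0,0,0],[0.95,0,0,0]]]}}

```text
time: 25.92
position: [540.4, -110.3, 215.9]
orientation: [-2.146, -2.289, 0.001]
force: [0.5, 1.1, 0.5]
opening: 17.4
grip_force: 0.0
```

Emit:
{"method": "servo_tool", "body": {"plan": [[[0.5,0,0,0],[0.95,0,0,0]]]}}

```text
time: 26.18
position: [534.0, -15.1, 216.1]
orientation: [-2.145, -2.291, 0.002]
force: [0.3, -0.1, -0.5]
opening: 0.7
grip_force: 0.0
```

Emit:
{"method": "servo_tool", "body": {"plan": [[[0.5,0,0,0],[0.95,0,0,0]]]}}

```text
time: 26.42
position: [527.7, 79.5, 216.2]
orientation: [-2.145, -2.291, 0.003]
force: [-0.0, -0.0, -0.8]
opening: 0.2
grip_force: 0.0
```

Emit:
{"method": "servo_tool", "body": {"plan": [[[0.5,0,0,0],[0.95,0,0,0]]]}}

```text
time: 26.68
position: [521.4, 174.1, 216.2]
orientation: [-2.145, -2.292, 0.004]
force: [0.6, -0.1, 0.0]
opening: 0.1
grip_force: 0.0
```

Emit:
{"method": "servo_tool", "body": {"plan": [[[0.5,0,0,0],[0.9,0,0,0],[0.9,0,0,0],[0.9,0,0,0]]]}}

```text
time: 27.18
position: [516.7, 261.1, 217.0]
orientation: [-2.147, -2.292, 0.004]
force: [-0.2, -0.5, -0.8]
opening: 0.5
grip_force: 0.0
```

Run:
```python
from h import *
go(O+295*u+[0,0,120]);print(env.state()['opening'])
c=capture('top')
k=cv2.convexHull(max(panel(c),key=cv2.contourArea));print(cv2.boundingRect(k))
```

```text
t 27.18 pos [516.7 261.1 217. ] yaw 93.72 tilt [-0.002 -0.001 -1.   ] F [-0.2 -0.5 -0.8] -> shift [-0.038  0.015  0.97 ] turn 0.0001
0.49465769843256713
(242, 211, 41, 43)
```

Emit:
{"method": "servo_tool", "body": {"plan": [[[0,0.015,0.4,0],[0,0.015,0.8,0],[0,0.015,0.97,0],[0,0.015,0.97,0],[0,0.015,0.97,0]]]}}

```text
time: 27.85
position: [520.6, 261.5, 123.3]
orientation: [2.149, 2.29, 0.004]
force: [1.4, 0.1, 1.0]
opening: 0.5
grip_force: 0.0
```

Emit:
{"method": "servo_tool", "body": {"plan": [[[-0.1,0,0,0],[-0.2,0,0,0],[-0.28,0,0,0],[-0.36,0,0,0],[-0.44,0,0,0],[-0.52,0,0,0],[-0.6,0,0,0],[-0.67,0,0,0],[-0.72,0,0,0],[-0.72,0,0,0]]]}}

```text
time: 29.1
position: [523.6, 188.7, 120.9]
orientation: [-2.15, -2.291, 0.002]
force: [0.4, 0.0, 0.8]
opening: 0.3
grip_force: 0.0
```

Run:
```python
from h import *
go(O+215*u+[0,0,120])
```

```text
t 29.1 pos [523.6 188.7 120.9] yaw 93.63 tilt [-0.001 -0.001 -1.   ] F [0.4 0.  0.8] -> shift [-0.112 -0.009  0.009] turn -0.0002
```

Emit:
{"method": "servo_tool", "body": {"plan": [[[-0.03,0,0,0],[-0.06,0,0,0],[-0.09,0,0,0],[-0.11,0,0,0],[-0.11,0,0,0]]]}}

```text
time: 29.72
position: [524.6, 179.3, 121.5]
orientation: [-2.149, -2.29, -0.002]
force: [-0.8, 5.5, 1.3]
opening: 0.7
grip_force: 2.4
```

Emit:
{"method": "servo_tool", "body": {"plan": [[[-0.02,0,0,0],[-0.03,0,0,0],[-0.03,0,0,0]]]}}

```text
time: 30.1
position: [524.6, 179.0, 121.7]
orientation: [-2.146, -2.288, -0.009]
force: [-0.6, 15.2, 0.1]
opening: 0.3
grip_force: 7.5
```

Emit:
{"method": "servo_tool", "body": {"plan": [[[-0.02,0,0,0],[-0.02,0,0,0]]]}}

```text
time: 30.35
position: [524.6, 178.9, 121.7]
orientation: [-2.145, -2.285, -0.014]
force: [-0.6, 21.5, -0.7]
opening: -0.0
grip_force: 11.0
```

Emit:
{"method": "servo_tool", "body": {"plan": [[[0.1,0,0,0],[0.3,0,0,0],[0.5,0,-0.2,0],[0.7,0,-0.8,0],[0.7,0,-0.8,0]]]}}

```text
time: 30.98
position: [523.4, 245.6, 207.1]
orientation: [2.143, 2.289, 0.013]
force: [1.3, 0.5, 0.6]
opening: 0.6
grip_force: 0.0
```

Emit:
{"method": "servo_tool", "body": {"plan": [[[0.3,0.3,-0.3,0],[0.5,0.6,-0.3,0],[0.9,1,-0.3,0],[0.9,1,-0.3,0],[0.9,1,-0.3,0]]]}}

```text
time: 31.6
position: [613.9, 339.3, 230.1]
orientation: [-2.149, -2.291, 0.004]
force: [-0.4, 0.0, 0.1]
opening: 0.3
grip_force: 0.0
```

Run:
```python
from h import *
go(O+320*u+[0,0,200])
c=capture('top');s=capture('side')
for k in panel(c):print(cv2.boundingRect(cv2.convexHull(k)))
cv2.imwrite('pics/m8.png',np.vstack([np.hstack([cv2.resize(c['img'][190:290,210:340],None,fx=3,fy=3),cv2.resize(s['img'][160:260,230:360],None,fx=3,fy=3)]),cv2.resize(np.hstack([c['img'],s['img']]),(780,290))]))
```

```text
t 31.6 pos [613.9 339.3 230.1] yaw 93.67 tilt [-0.002 -0.001 -1.   ] F [-0.4  0.   0.1] -> shift [-0.506 -1.006  0.303] turn -0.0001
(242, 211, 41, 43)
```

View pics/m8.png

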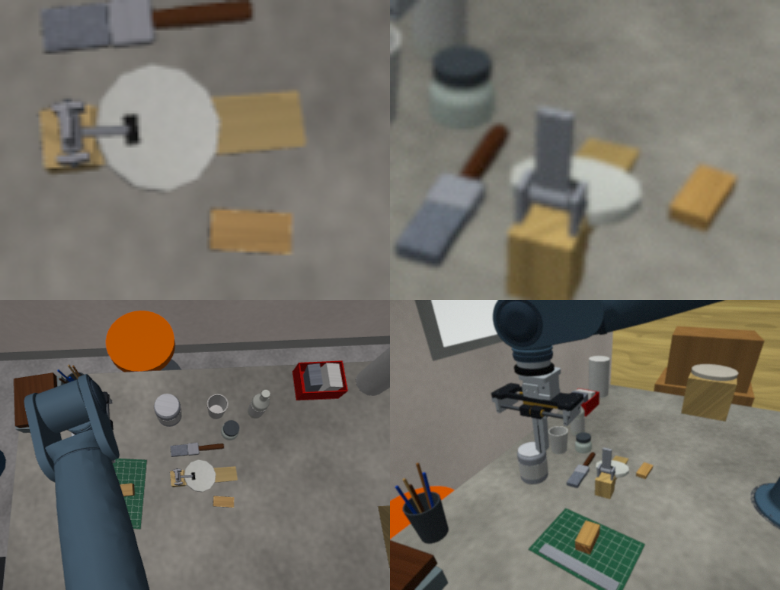

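The lever is shut with its foot on the panel, and the panel's bounding box hasn't changed. The block lies flat on the mat and nothing else has moved.

```bash
python3 -c "
from plant import sign_off
print(sign_off())"
```

```text
the job is handed in; nothing more can be done
None
```

The job is handed in at about 32 s: the last pictures show the block flat on the mat, the panel flat and centred against the stop, the clamp shut with its foot on the panel, and nothing else visibly moved.

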